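# Put the disc case away and shut the cabinet

### The arm

A 7-joint arm with a two-finger parallel gripper is mounted at the origin on the work surface. World frame = base frame: x ahead of the robot, y to its left, z up, the work surface at z = 0. Lengths are in m, angles in rad, forces in N, time in s.
With the tool pointing down it reaches from about 0.4 to 0.875 m from the base axis. Payload 6.5 kg.
Tool frame: the origin (TCP) lies midway between the tips of the shut fingers; the grasp point (between the pads) lies 19 mm behind it; z points along the fingers, x is the direction in which the jaws open and shut, and the axes are right-handed (so a half turn about z gives the same grasp; the last joint's range is limited). The gripper opens to 88 mm and grips with 3 to 60 N. Pads are 18 mm wide; open, the fingers measure 123 mm over their backs; the gripper's body (75 mm by 187 mm) begins 45 mm behind the grasp point.
Start: joints at [1.112, 0.536, -0.004, 1.538, 0.003, 1.067, -0.071], TCP at [0.249, -0.6, 0.206] pointing down, gripper open.
Joint ranges: [-2.7, 2.7], [-0.37, 2.16], [-1.27, 1.26], [0.24, 2.4], [-1.31, 4.45], [0.19, 1.91], [-2.76, 2.76]. Speed limits (rad/s): [2.39, 2.39, 3.14, 3.14, 3.14, 3.14, 3.14].

### API

Orientations are given as a unit quaternion [w, x, y, z].
In Python, from station import arm, fingers, planner, imaging gives the robot as it stands. Calls block until the motion is done:
- arm.reach(position, orientation): joint-space move of the TCP to a pose.
- arm.move_straight(position, frame=None, rate=0.15, stop_force=None): straight line of the TCP; frame=None keeps the orientation; rate is the mean speed in m/s. With stop_force (N) it stops when the force on the tool has changed by that much, and returns True; else False.
- arm.set_joints(angles): joint-space move.
- fingers.let_go() and fingers.grasp(effort=None): open the fingers fully, or close them until they stop; effort is the grip in N (None keeps the last).
- arm.pause(seconds).
- planner.inverse_kinematics(position, orientation): joint angles nearest the present ones, or None.
- arm.observe(): the state.
- imaging.grab_frame(name): name is "side" or "top"; returns the picture (480x640x3 uint8, red, green, blue); there is no depth.
- imaging.camera_info(name): a dict with "intrinsics" (3x3 intrinsics, pixels), "k1" (the pictures are not rectified: a ray, as slopes to the right and down, at radius r is drawn at 1 + k1 r^2 times it, then the intrinsics apply), "R" (3x3) and "t" (3): a world point X has camera coordinates R X + t. Camera axes: x right, y down, z forward; pixel columns grow to the right and rows downward; lengths in m; the calibration is good to about 2 mm. A picture is of the moment at which its call begins. camera_info takes no time and is no camera call.
A pose or a line that the arm cannot do raises arm.IKError and nothing moves.
- arm.hand_in(): hands the job in, once; it reports no verdict.
Trained networks look in the newest picture that a camera, given by its name, has taken for a name from the list of things; names that differ only in an ending like _2 or _b are one class to them, and where a whole thing is asked for, a point or a joint stands for the part that bears it (a point fixed in the world has none). Each returns a list of dicts, best first, with "score" (0 to 1); they miss things now and then, are a little off and sometimes report something else, mostly with a low value. They report only what shows in the picture. A call takes as long as a camera call.
- imaging.spot_in(query, camera): "centre" ([column, row] in pixels, amid what is visible of it).
- imaging.masks_of(query, camera): "mask" (480x640 bool, what is visible of it) and "centre" ([column, row] in pixels, amid what is visible of it).
- imaging.tip_of(query, camera): "centre" ([column, row] in pixels: a listed point, or the origin of a listed thing).
The state is a dict: "clock": time; "joints": joint angles; "dq": joint speeds; "effort": joint torques, N m; "tcp_pos": TCP position; "orientation": TCP orientation; "ft_force": force on the tool from outside, world axes, zero at the start; "moment": the same for the moment, N m; "gripper_width": opening from 0.0 (shut) to 1.0 (fully open).
Only numpy, scipy, OpenCV 4.12 (cv2) and the standard library are available. Lean on these libraries where they do the work, as an engineer would, in place of code of your own. Each camera call takes 0.05 s, during which the arm holds its last target.

### The job

A disc case has been left sticking out of the little cabinet whose door is open. With the fingertips, push the case fully home into the cabinet first, then swing that cabinet's door fully shut. Do not lift the case, and leave the other cabinet and everything else on the counter where it is.

Things in the scene. Friction and masses are not known exactly. Their poses are not given: they have to be found in the camera images.
- cabinet: The open plywood cabinet, 138 deep (x) x 160 wide (y) x 66 mm high, fixed to the counter in the left or right place, turned up to 0.2 rad. Origin: centre of its underside; its x axis points into it, away from the robot side (front plane at x = -69 mm), y to the left, z up. Walls 6 mm, inside 148 mm wide. The top board (z 60 to 66 mm) is set back 30 mm from the front plane.
- cabinet_mouth (a point): Centre of the open cabinet's mouth: in the front plane, 29 mm above the counter, at the level on which the loose case lies (two fixed filed cases make that floor, their ends 12 mm behind the front plane). The back wall's inner face is 132 mm behind this point.
- door (a joint): Angle of the open cabinet's door (rad): 0 = shut, a stop; starts at 1.4 to 1.9; 1.57 = straight out from the front. Hinge on the left (+y); it opens clockwise seen from above. A plain board 158 wide x 60 high (z 4 to 64 mm) x 8 mm thick, no handle, no latch; it stays where it is left and about 1 N at the free edge moves it.
- disc_case: Loose plastic disc case lying flat in the open cabinet: 125 deep (x) x 142 wide (y) x 10 mm thick, 0.1 kg, its end sticking out 20 to 42 mm past the front plane. Origin: centre of its underside (29 mm above the counter), axes like the cabinet's. Fully home it stops against the back wall, its end about 7 mm behind the front plane, origin near x = 0 in the cabinet's frame.
- door_hinge (a point): The door's hinge line at mid-height: in the cabinet's frame x = -69.5, y = +79, z = 34 mm. It lies in the plane of the door's inner face (the outer face is 8 mm off).
- door_edge (a point): Middle of the door's free vertical edge, 158 mm from the hinge, half way through the thickness.
- spare_cabinet: A like cabinet, shut, in the other place; leave it alone. Origin as for the open one.
- spare_door (a joint): Door angle of the spare cabinet, 0 = shut.
- tape_measure: Grey tape measure, 62 x 34 x 58 mm high, standing on the counter in front of the spare cabinet. Origin at its underside, as for all that follow. Leave it.
- label_roll: Roll of labels, 68 mm across, 26 high, on top of the spare cabinet. Leave it.
- marker: Black marker, 20 mm across, 105 high, standing on the counter behind and between the two cabinets. Leave it.
- magnifier: Black-rimmed magnifying glass lying on the counter's right side, rim 84 mm across, 12 high, handle 100 mm long. Leave it.
- case_stack: Stack of six disc cases, 125 x 142 x 63 mm high, on the right. Leave it.
- mug: White mug, 80 mm across, 95 high, on the left. Leave it.
- notepad: Notepad 100 x 75 x 12 mm, on the right near the robot. Leave it.

How it is judged:
On the way, in this order (a step that is already met when the one before it is completed fails the run):
1. the case is pushed home (its end no more than 2 mm proud of the front plane) while the door still stands open (more than 0.9 rad) (x of disc_case in the frame of cabinet above -0.0085 m and value of joint door above 0.9 rad), for 0.2 s.
2. the door is pushed shut (under 0.04 rad) (value of joint door below 0.04 rad), for 0.2 s.
At the end, for the whole second after the job is handed in: The door is shut to within 0.04 rad (6 mm at its free edge); the case lies flat on the filed ones, home in the cabinet with its end no more than 2 mm proud of the front plane, at rest (value of joint door below 0.04 rad and x of disc_case in the frame of cabinet above -0.0085 m and horizontal distance between disc_case and cabinet below 0.015 m and height (world z) of disc_case between 0.025 and 0.033 m and angle between disc_case's own z axis and vertical below 0.06 rad and linear speed of disc_case below 0.01 m/s); the robot touches nothing.
It fails at once if the case is lifted (10 mm) or tipped (0.25 rad) (height (world z) of disc_case above 0.039 m or angle between disc_case's own z axis and vertical above 0.25 rad).
It fails at once if the case is pulled further out (past 60 mm sticking out) (x of disc_case in the frame of cabinet below -0.0665 m).
It fails at once if the spare cabinet is opened (0.1 rad) (value of joint spare_door above 0.1 rad).
It fails at once if another thing on the counter is moved by 20 mm (distance of any of tape_measure, label_roll, marker, magnifier, case_stack, mug, notepad from where it was at the start of the episode above 0.02 m).
It also fails if it takes over 51 s, if anything falls off the work surface, if the arm or the gripper's body presses on something with over 40 N, if the wrist force passes 120 N, or if a joint passes its speed limit or range.

## Working session

There is one attempt and no reset: what is moved stays moved. The work goes in short steps, each a Python script; the robot and the scene stay as the last script left them, time stands still between calls to the robot, and variables do not carry over. Pictures are saved under pics/ and viewed, and the job is handed in when it is done.

```bash
ls; mkdir -p pics
cat > h.py <<'E'
import numpy as np, cv2
from station import arm, fingers, planner, imaging
def save(img,n): cv2.imwrite(f'pics/{n}.png',img[:,:,::-1])
def cam(c):
    i=imaging.camera_info(c); return [np.array(i[k]) for k in('intrinsics','k1','R','t')]
def ray(c,px):
    K,k1,R,t=cam(c); k1=float(k1)
    u=cv2.undistortPoints(np.array([[px]],float),K,np.array([k1,0,0,0,0.]))[0,0]
    return -R.T@t, R.T@np.array([u[0],u[1],1])
def onz(c,px,z):
    o,d=ray(c,px); return o+d*(z-o[2])/d[2]
def proj(c,P):
    K,k1,R,t=cam(c)
    return cv2.projectPoints(np.atleast_2d(np.array(P,float)),cv2.Rodrigues(R)[0],t,K,np.array([float(k1),0,0,0,0.]))[0][:,0]
E
python3 - <<'E'
from h import *
for c in('side','top'):
    save(imaging.grab_frame(c),c+'0')
    o,d=ray(c,(320,240)); print(c,o.round(3),d.round(2))
    for q in('cabinet_mouth','door_hinge','door_edge','disc_case','cabinet','spare_cabinet'):
        r=imaging.tip_of(q,c); print(q,[(np.round(x['centre'],1),round(x['score'],2)) for x in r[:3]])
        z=dict(cabinet_mouth=.029,door_hinge=.034,door_edge=.034,disc_case=.029).get(q,0)
        for x in r[:1]: print('   ',onz(c,x['centre'],z).round(4))
print(arm.observe())
E
```

```text
pics
side [0.248 0.862 0.756] [ 0.26 -0.76 -0.6 ]
cabinet_mouth []
door_hinge [(array([255.5, 317.7]), 0.68)]
    [0.603  0.2496 0.034 ]
door_edge [(array([329.1, 342.5]), 0.94)]
    [0.4321 0.268  0.034 ]
disc_case [(array([259. , 295.4]), 0.87)]
    [0.6267 0.1791 0.029 ]
cabinet [(array([244.4, 304.9]), 0.86)]
    [0.6612 0.1912 0.    ]
spare_cabinet [(array([311.6, 226.9]), 0.63), (array([328.3, 341.3]), 0.46)]
    [ 0.6137 -0.1518  0.    ]
top [0.316 0.018 1.556] [ 0.12 -0.02 -0.99]
cabinet_mouth []
door_hinge [(array([211.2, 200.4]), 0.74)]
    [0.604  0.2643 0.034 ]
door_edge [(array([210.4, 263.9]), 0.86)]
    [0.4382 0.2624 0.034 ]
disc_case [(array([243.5, 190. ]), 0.63)]
    [0.633  0.1812 0.029 ]
cabinet [(array([242.7, 177.2]), 0.97), (array([245.1, 189.2]), 0.68)]
    [0.674 0.187 0.   ]
spare_cabinet [(array([370.1, 194.5]), 0.8)]
    [ 0.6278 -0.1546  0.    ]
{'clock': 0.7, 'joints': array([ 1.11180487,  0.53640874, -0.0043793 ,  1.53791467,  0.00261233,
        1.06728138, -0.07122115]), 'dq': array([-0.00122729,  0.00020057, -0.0010988 , -0.00208856, -0.00107347,
       -0.00077282, -0.00040429]), 'effort': array([ 2.39143883e-04, -5.70774972e+01,  9.90070626e-01, -2.51877844e+01,
       -5.61967248e-02,  1.07229050e-02,  5.35404570e-05]), 'tcp_pos': array([ 0.24877971, -0.60049647,  0.20580469]), 'orientation': array([ 2.01288477e-05,  8.31496260e-01, -5.55530349e-01, -1.52329441e-05]), 'ft_force': array([-0.72923736,  0.83909431, -0.12306696]), 'moment': array([0.02368971, 0.03352747, 0.02885293]), 'gripper_width': 1.0015861959490362}
```

View pics/side0.png

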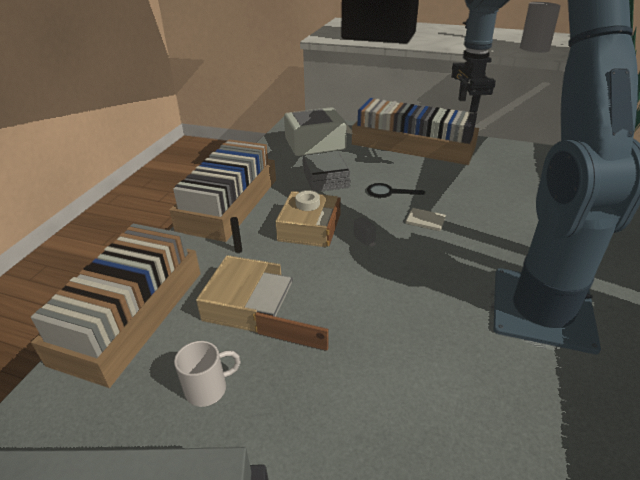

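View pics/top0.png

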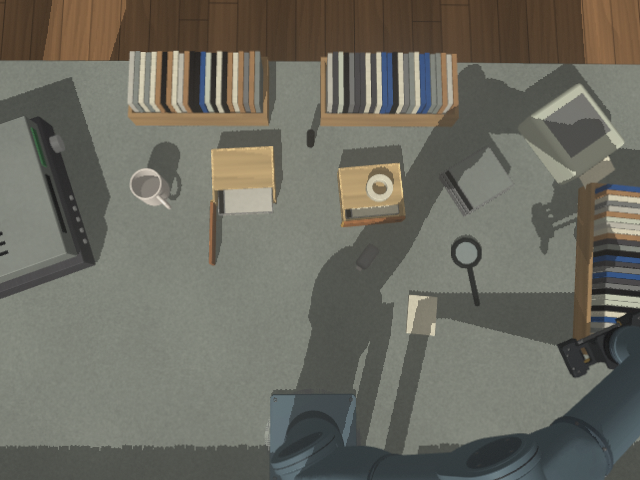

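Run:
```python
import cv2
a=cv2.imread('pics/top0.png')[135:275,195:290]; cv2.imwrite('pics/top0z.png',cv2.resize(a,None,fx=4.2,fy=4.2,interpolation=cv2.INTER_CUBIC))
a=cv2.imread('pics/side0.png')[245:360,190:340]; cv2.imwrite('pics/side0z.png',cv2.resize(a,None,fx=5,fy=5,interpolation=cv2.INTER_CUBIC))
```

```text
(no output)
```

View pics/top0z.png

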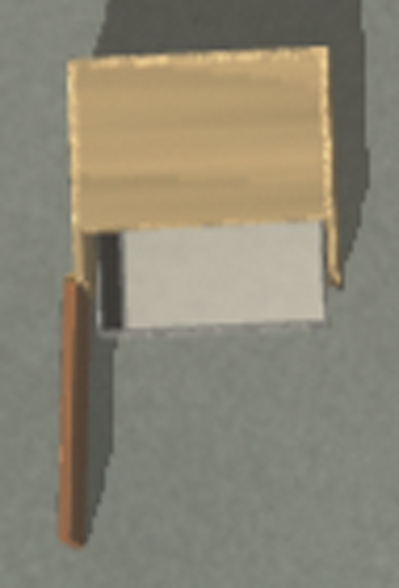

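View pics/side0z.png

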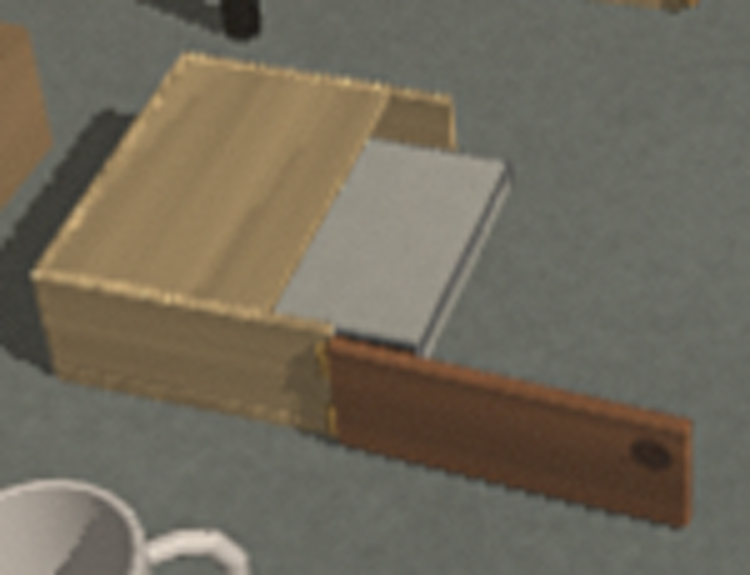

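Run:
```python
from h import *
from scipy.optimize import least_squares
T=lambda a:(195+a[0]/4.2-.5+.12,135+a[1]/4.2-.38); S=lambda a:(190+a[0]/5-.4,245+a[1]/5-.4)
obs=[('top',T((68,58)),(69,80,66)),('top',T((327,45)),(69,-80,66)),
('side',S((185,55)),(69,-80,66)),('side',S((35,272)),(69,80,66)),('side',S((332,328)),(-69,80,66)),
('side',S((453,98)),(-69,-80,66)),('side',S((58,378)),(69,80,0)),('side',S((332,435)),(-69,80,0)),('top',T((338,288)),(-69,-80,66))]
def W(p,L):
    c,s=np.cos(p[2]),np.sin(p[2]); L=np.array(L)/1000.
    return np.array([p[0]+c*L[0]-s*L[1],p[1]+s*L[0]+c*L[1],L[2]])
f=lambda p:np.concatenate([proj(c,W(p,L))[0]-u for c,u,L in obs])
r=least_squares(f,[.66,.19,.05],loss='soft_l1'); p=r.x
print(p.round(4)); print(f(p).reshape(-1,2).round(1))
def loc(P): 
    d=(P-[p[0],p[1],0]); c,s=np.cos(p[2]),np.sin(p[2]); return np.array([c*d[0]+s*d[1],-s*d[0]+c*d[1],P[2]])*1000
for c,u in (('top',T((123,330))),('top',T((326,320))),('side',S((418,348))),('side',S((512,170)))):
    print('case',c,loc(onz(c,u,.039)).round(1))
for c,u in (('top',T((60,540))),('top',T((84,545))),('side',S((690,422))),('side',S((330,340)))):
    print('door',c,loc(onz(c,u,.064)).round(1))
np.save('cab.npy',p)
```

```text
[0.6687 0.1812 0.0483]
[[-0.3  0.3]
 [-0.1  0.7]
 [ 0.1 -1.6]
 [-0.7 -0.3]
 [-0.5  0.3]
 [ 0.4 -1.1]
 [-0.1 -0.2]
 [ 2.5  0.3]
 [-0.7 -4.8]]
case top [-96.7  53.4  39. ]
case top [-96.2 -71.9  39. ]
case side [-97.6  56.5  39. ]
case side [-101.1  -63.2   39. ]
door top [-226.9   91.3   64. ]
door top [-230.6   77.    64. ]
door side [-226.9   90.1   64. ]
door side [-70.6  84.   64. ]
```

```bash
cat >> h.py <<'E'
from scipy.spatial.transform import Rotation as Ro
import os
p=np.load('cab.npy'); cc,ss=np.cos(p[2]),np.sin(p[2])
def W(x,y,z): return np.array([p[0]+cc*x-ss*y,p[1]+ss*x+cc*y,z])
def L(P):
    d=np.array(P)[:2]-p[:2]; return np.array([cc*d[0]+ss*d[1],-ss*d[0]+cc*d[1],P[2]])
def Q(a,flip=1):  # tool x along local direction: a=0 -> -y ; a=pi/2 -> -x (door direction at theta=a)
    l=np.array([-np.sin(a),-np.cos(a)])*flip
    x=np.array([cc*l[0]-ss*l[1],ss*l[0]+cc*l[1],0]); z=np.array([0,0,-1.]); y=np.cross(z,x)
    q=Ro.from_matrix(np.stack([x,y,z],1)).as_quat(); return np.r_[q[3],q[:3]]
H=np.array([-.0695,.079])
def door(th,r,off,z=.034): 
    d=np.array([-np.sin(th),-np.cos(th)]); n=np.array([-np.cos(th),np.sin(th)])
    v=H+r*d+(.008+off)*n; return W(v[0],v[1],z)
E
python3 - <<'E'
from h import *
for a in (W(-.16,0,.2),W(-.16,0,.022),W(-.06,0,.022)):
    for f in(1,-1): print(planner.inverse_kinematics(a,Q(0,f)).round(2))
for th in (1.65,1.3,.8,.4,0):
    for f in(1,-1):
        j=planner.inverse_kinematics(door(th,.13,.012),Q(th,f)); print(th,door(th,.13,.012).round(3),None if j is None else j.round(2))
E
```

```text
[ 0.08  0.42 -0.62  1.82  0.29  1.   -2.19]
[ 0.43  0.64 -1.17  1.8   0.65  1.15  0.66]
[-0.2   0.64 -0.27  1.93  0.29  0.61 -2.18]
[-0.03  0.68 -0.5   1.92  0.51  0.67  0.77]
[-0.18  0.76 -0.26  1.67  0.26  0.74 -2.08]
[ 0.14  0.88 -0.75  1.65  0.73  0.91  0.72]
1.65 [0.466 0.281 0.034] [ 0.13  0.93 -1.08  1.88  1.    1.    1.7 ]
1.65 [0.466 0.281 0.034] [-0.02  0.78 -0.83  1.89  0.78  0.83 -1.29]
1.3 [0.466 0.235 0.034] [ 0.23  0.9  -1.08  1.94  1.    0.97  2.1 ]
1.3 [0.466 0.235 0.034] [-0.05  0.68 -0.65  1.96  0.62  0.71 -0.77]
0.8 [0.492 0.175 0.034] [-0.97  0.71  0.72  2.01 -0.74  0.69 -2.09]
0.8 [0.492 0.175 0.034] [-0.04  0.64 -0.5   1.96  0.49  0.66 -0.03]
0.4 [0.532 0.142 0.034] [-0.2   0.62 -0.18  1.9   0.18  0.63 -2.42]
0.4 [0.532 0.142 0.034] [ 0.13  0.71 -0.64  1.88  0.61  0.75  0.37]
0 [0.582 0.126 0.034] [-0.09  0.69 -0.27  1.78  0.26  0.71 -2.02]
0 [0.582 0.126 0.034] [ 0.25  0.82 -0.76  1.76  0.72  0.87  0.77]
```

Run:
```python
from h import *
fingers.grasp(10)
arm.reach(W(-.16,0,.2),Q(0,-1))
arm.move_straight(W(-.16,0,.022),rate=.12)
s=arm.observe();print(s['clock'],L(s['tcp_pos']).round(4),s['ft_force'].round(1))
save(imaging.grab_frame('side'),'s1');save(imaging.grab_frame('top'),'t1')
```

```text
6.5083 [-0.1595  0.0002  0.0226] [-0.6  0.3  0.6]
```

View pics/s1.png

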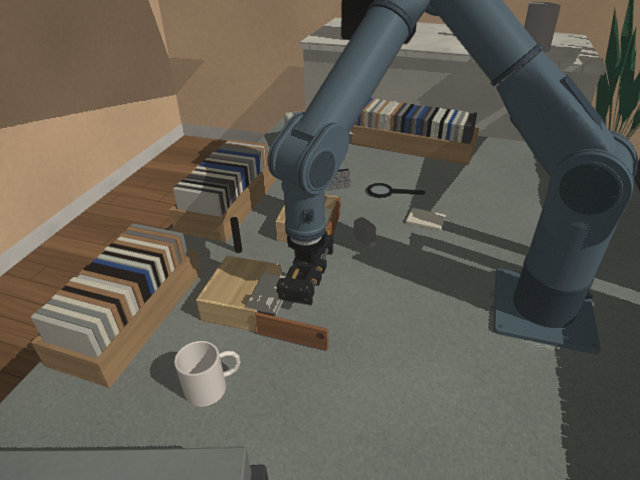

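The gripper stands in front of the case around (300,280), with the door at (290,330) untouched. Now I'll push.

Run:
```python
from h import *
r=arm.move_straight(W(-.06,0,.022),rate=.05,stop_force=10)
s=arm.observe();print(r,s['clock'],L(s['tcp_pos']).round(4),s['ft_force'].round(1))
arm.pause(.3)
s=arm.observe();print(r,s['clock'],L(s['tcp_pos']).round(4),s['ft_force'].round(1))
save(imaging.grab_frame('side'),'s2')
```

```text
False 8.7583 [-0.0602  0.      0.022 ] [-0.  -1.3  0.9]
False 9.0583 [-0.06   0.     0.022] [ 0.9  0.3 -0.4]
```

View pics/s2.png

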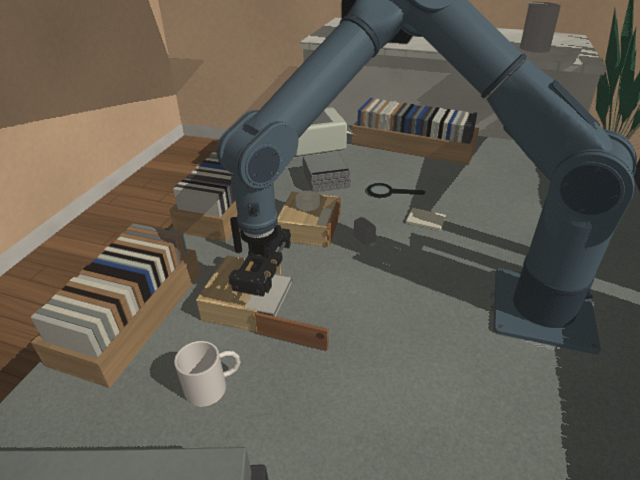

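Run:
```python
from h import *
for n in('s1','s2'):
    a=cv2.imread(f'pics/{n}.png')[225:360,190:340]; cv2.imwrite(f'pics/{n}z.png',cv2.resize(a,None,fx=4,fy=4,interpolation=cv2.INTER_CUBIC))
save(imaging.grab_frame('top'),'t2')
a=cv2.imread('pics/t2.png')[110:310,170:340];cv2.imwrite('pics/t2z.png',cv2.resize(a,None,fx=3,fy=3))
print(proj('side',W(-.06,0,.022)),proj('side',W(-.098,.07,.039)),proj('side',W(-.0,.0,.1)))
```

```text
[[266.64517281 299.03686674]] [[271.22303039 318.67447486]] [[238.21778699 268.63545601]]
```

View pics/s2z.png

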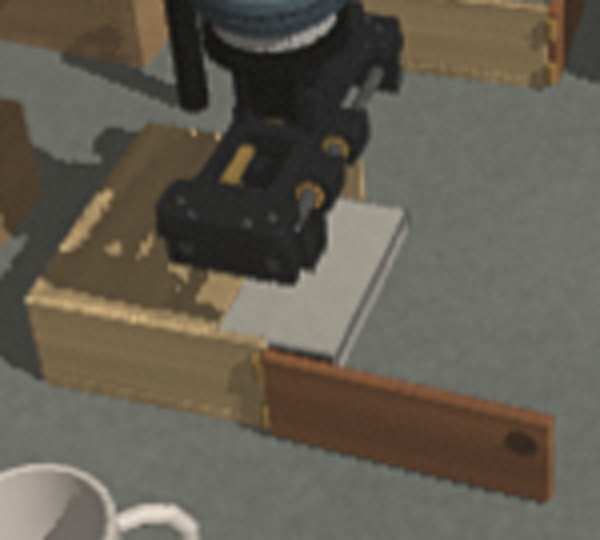

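View pics/t2z.png

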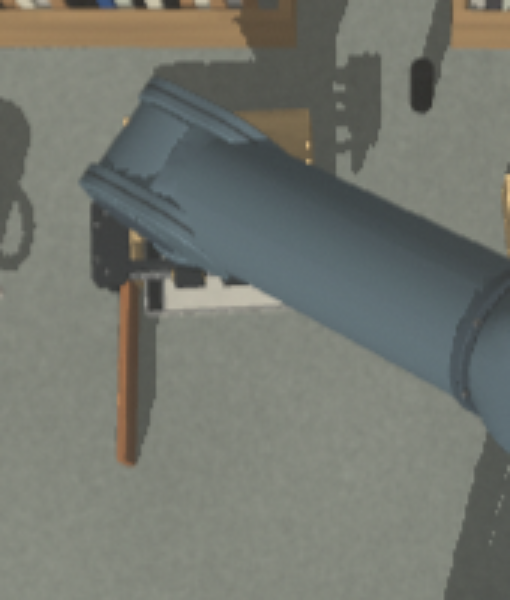

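View pics/s1z.png

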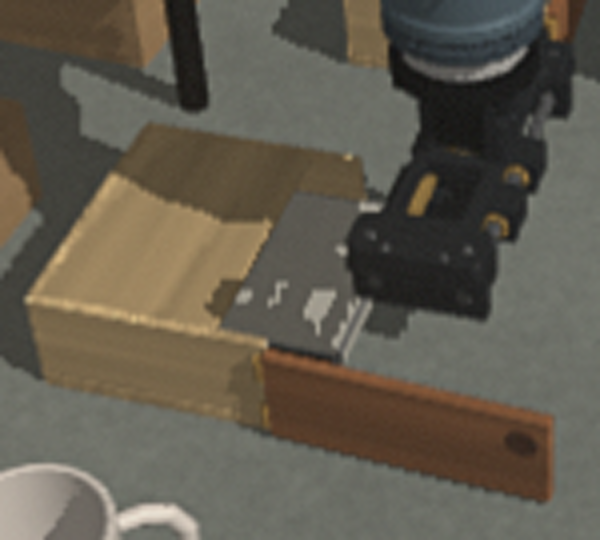

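Run:
```python
from h import *
s=arm.observe(); print(s['tcp_pos'],s['orientation'],Q(0,-1),s['gripper_width'],s['joints'].round(3))
a=cv2.imread('pics/s2.png')
for dz in(0,):
  for z,c in((.086,(0,0,255)),(.14,(0,255,0))):
    P=[W(-.06+i,j,z+dz) for i,j in((-.0375,-.0935),(.0375,-.0935),(.0375,.0935),(-.0375,.0935))]
    cv2.polylines(a,[proj('side',P).round().astype(int)],True,c)
u=proj('side',[W(-.06,0,.022),W(-.06,0,.25)]).round().astype(int); cv2.line(a,u[0].tolist(),u[1].tolist(),(255,0,0))
cv2.imwrite('pics/ov2.png',cv2.resize(a[170:360,170:360],None,fx=3,fy=3))
a=cv2.imread('pics/t2.png')
for z,c in((.086,(0,0,255)),(.14,(0,255,0))):
    P=[W(-.06+i,j,z) for i,j in((-.0375,-.0935),(.0375,-.0935),(.0375,.0935),(-.0375,.0935))]
    cv2.polylines(a,[proj('top',P).round().astype(int)],True,c)
cv2.imwrite('pics/ov2t.png',cv2.resize(a[110:310,170:340],None,fx=3,fy=3))
```

```text
[0.60869911 0.17822346 0.0219937 ] [ 2.39642449e-05  6.89825271e-01  7.23975893e-01 -3.65757607e-05] [0.         0.68983185 0.72396962 0.        ] 0.003697270526307965 [ 0.241  0.965 -0.925  1.647  0.892  1.004  0.626]
```

View pics/ov2.png

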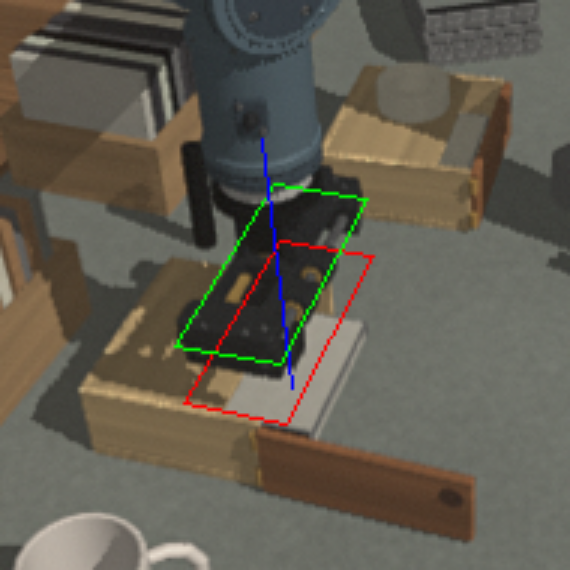

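View pics/ov2t.png

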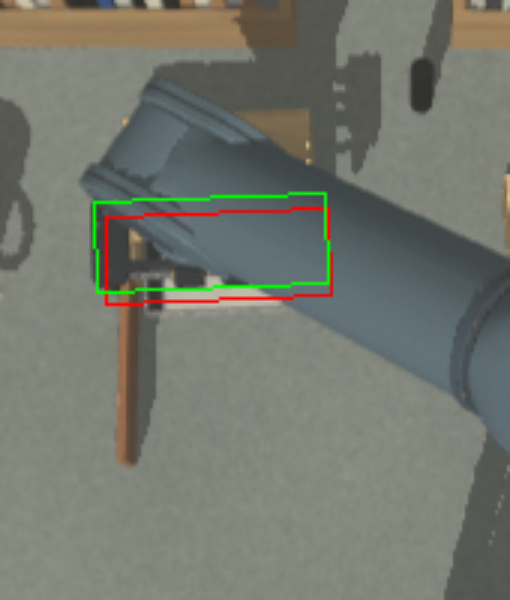

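Run:
```python
from h import *
a=cv2.imread('pics/side0.png')
x=Ro.from_quat([8.31496260e-01, -5.55530349e-01,0,0]).as_matrix()[:,0]; t=np.array([0.24878,-0.6005,0.2058])
for z in (0,.019,.064):
  u=proj('side',[t+x*.044+[0,0,z],t-x*.044+[0,0,z]]).round(1); print(z,u.tolist())
  for k,c in((0,(0,0,255)),(1,(0,255,0))):
    q=u[k].round().astype(int); cv2.drawMarker(a,q.tolist(),c,cv2.MARKER_CROSS,3,1)
cv2.imwrite('pics/ov0.png',cv2.resize(a[40:150,420:520],None,fx=5,fy=5,interpolation=cv2.INTER_NEAREST))
```

```text
0 [[461.1, 109.6], [470.4, 120.1]]
0.019 [[462.1, 103.9], [471.5, 114.2]]
0.064 [[464.4, 90.1], [474.1, 99.9]]
```

View pics/ov0.png

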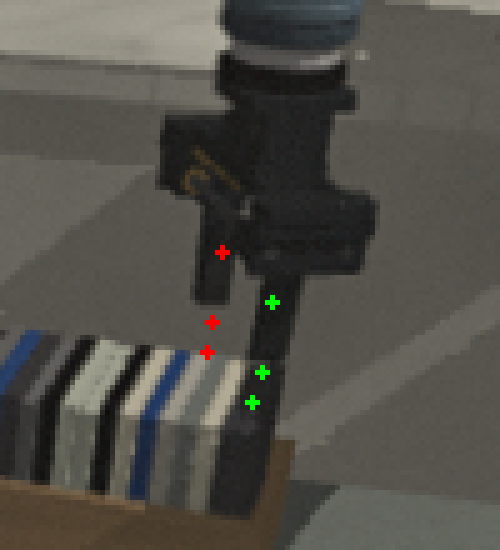

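Run:
```python
from h import *
arm.move_straight(W(-.19,0,.022),rate=.12)
arm.move_straight(W(-.19,0,.10),rate=.12)
arm.reach(W(-.23,-.03,.10),Q(1.57,-1))
s=arm.observe(); print(s['clock'],s['tcp_pos'].round(4),L(s['tcp_pos']).round(4))
save(imaging.grab_frame('side'),'s3');save(imaging.grab_frame('top'),'t3')
print(proj('side',s['tcp_pos']),proj('top',s['tcp_pos']))
a=cv2.imread('pics/s3.png');cv2.drawMarker(a,proj('side',s['tcp_pos'])[0].round().astype(int).tolist(),(0,0,255),0,5,1)
cv2.imwrite('pics/s3z.png',cv2.resize(a[200:350,220:420],None,fx=4,fy=4))
```

```text
12.4 [0.4402 0.1402 0.0997] [-0.2302 -0.0299  0.0997]
[[343.01912282 277.30323844]] [[255.90206416 261.03560661]]
```

View pics/s3z.png

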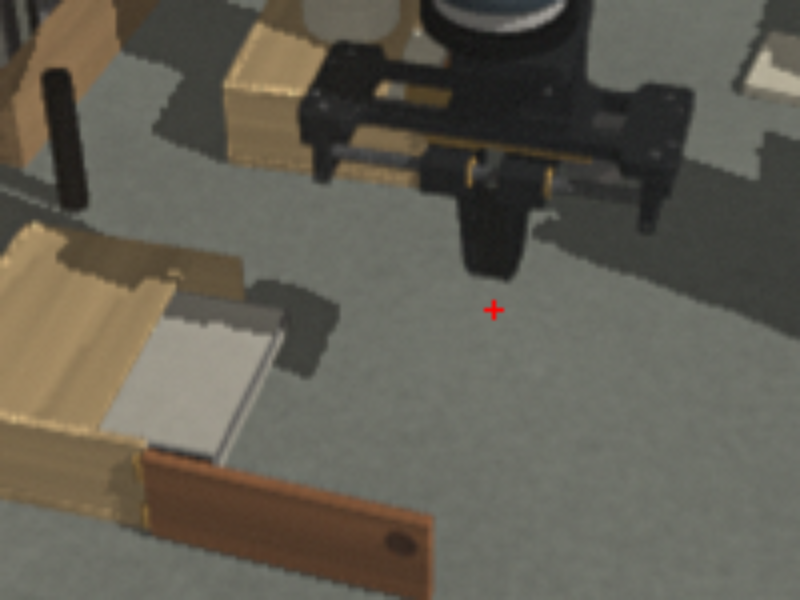

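View pics/t3.png

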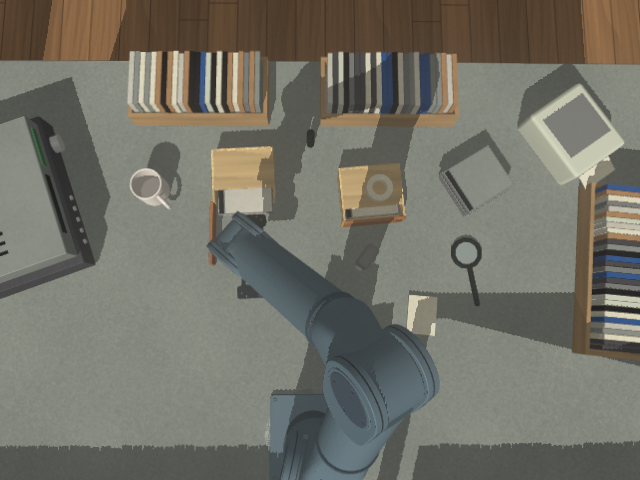

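Run:
```python
from h import *
P=W(-.23,-.03,.03)
arm.move_straight(P,rate=.12,stop_force=6)
P[2]=-.05
r=arm.move_straight(P,rate=.03,stop_force=4)
s=arm.observe(); print(r,s['clock'],s['tcp_pos'].round(4),L(s['tcp_pos']).round(4),s['ft_force'].round(1))
save(imaging.grab_frame('side'),'s4')
a=cv2.imread('pics/s4.png');q=s['tcp_pos'].copy();q[2]=0;print(proj('side',q))
cv2.drawMarker(a,proj('side',q)[0].round().astype(int).tolist(),(0,0,255),0,5,1)
cv2.imwrite('pics/s4z.png',cv2.resize(a[200:350,220:420],None,fx=4,fy=4))
```

```text
True 15.0917 [ 0.4404  0.1401 -0.0325] [-0.23   -0.03   -0.0325] [-1.6 -0.6  9.6]
[[342.1906008  310.20494228]]
```

View pics/s4z.png

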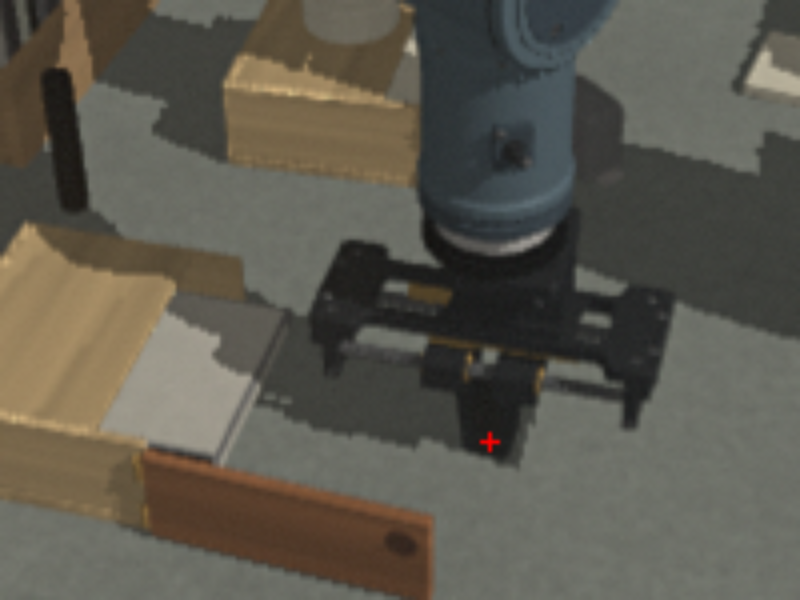

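The fingertips touch the counter at a reported z of -0.0325, and their image matches the z = 0 point (490,442 in the zoom). So reported z is 32 mm too low, while xy agrees. I'll correct for that and push again.

```bash
echo 'ZO=-.032' >> h.py
python3 - <<'E'
from h import *
arm.move_straight(W(-.23,-.03,.02),rate=.12)
arm.reach(W(-.16,0,.02),Q(0,-1))
z=.023+ZO
arm.move_straight(W(-.16,0,z),rate=.12,stop_force=8)
r=arm.move_straight(W(-.055,0,z),rate=.05,stop_force=8)
s=arm.observe();print(r,s['clock'],L(s['tcp_pos']).round(4),s['ft_force'].round(1))
arm.pause(.3)
s=arm.observe();print(s['clock'],L(s['tcp_pos']).round(4),s['ft_force'].round(1))
save(imaging.grab_frame('side'),'s5')
a=cv2.imread('pics/s5.png');cv2.imwrite('pics/s5z.png',cv2.resize(a[200:350,180:380],None,fx=4,fy=4))
E
```

```text
True 18.9583 [-0.0726 -0.0004 -0.0097] [0.5 1.1 0.6]
19.2583 [-0.073  -0.0006 -0.01  ] [-0.4  0.2  0.9]
```

View pics/s5z.png

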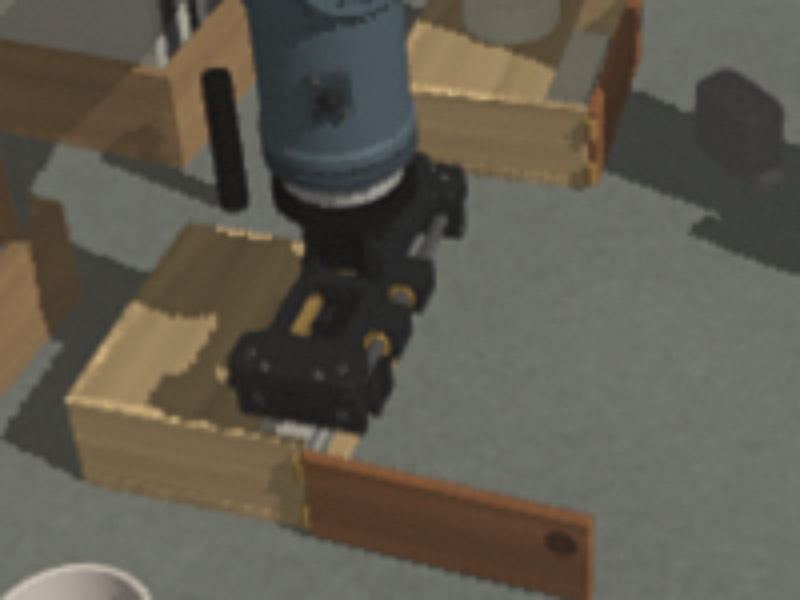

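Run:
```python
from h import *
arm.move_straight(W(-.16,0,.023+ZO),rate=.12)
arm.move_straight(W(-.16,0,.16+ZO),rate=.15)
P=door(1.57,.13,.05); P[2]=.16+ZO
arm.reach(P,Q(1.57,-1))
s=arm.observe();print(s['clock'],L(s['tcp_pos']).round(4),planner.inverse_kinematics(door(1.57,.13,.05,.034+ZO),Q(1.57,-1)))
save(imaging.grab_frame('side'),'s6');save(imaging.grab_frame('top'),'t6')
a=cv2.imread('pics/s6.png')
cv2.polylines(a,[proj('side',[W(-.0635,y,.039) for y in(-.071,.071)]).round().astype(int)],False,(0,0,255))
cv2.imwrite('pics/s6z.png',cv2.resize(a[200:350,180:380],None,fx=4,fy=4))
a=cv2.imread('pics/t6.png')[110:310,170:340];cv2.imwrite('pics/t6z.png',cv2.resize(a,None,fx=3,fy=3))
```

```text
22.6833 [-0.1996  0.1364  0.1276] [-0.19651918  0.78070326 -0.63547079  1.87256836  0.68629278  0.71978595
 -1.18212152]
```

View pics/s6z.png

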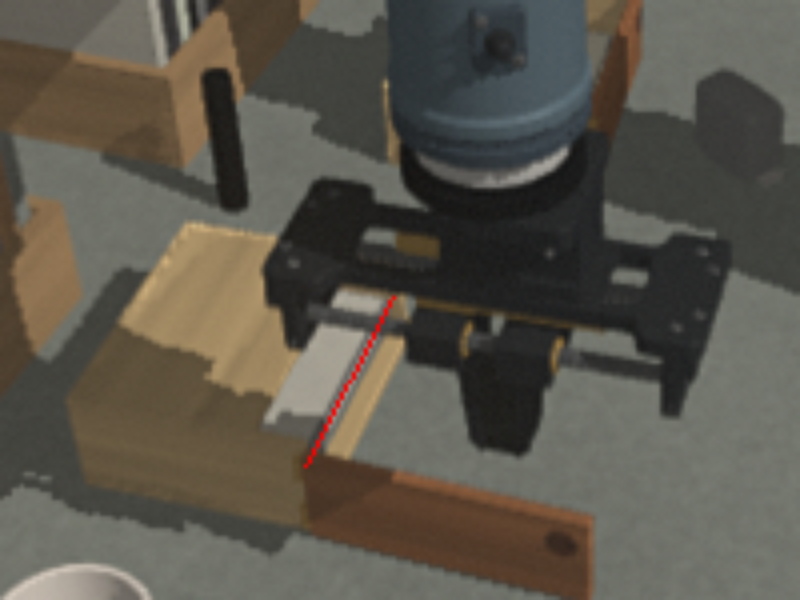

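View pics/t6z.png

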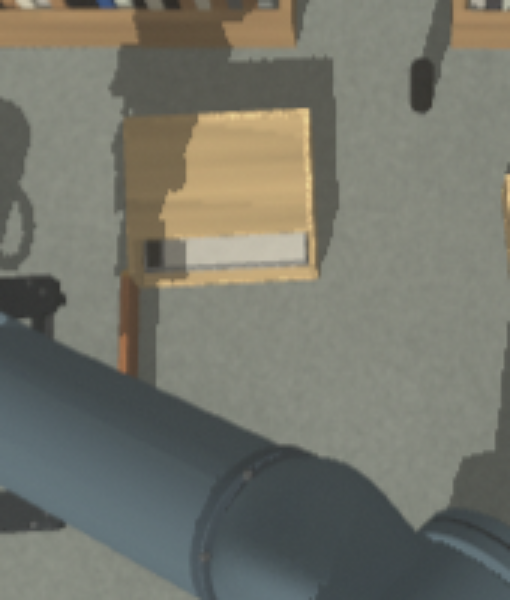

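The case end is home: its edge lies along the predicted line in the side view, from (279,274) to (256,316). Next is the door, with a check on mug clearance.

Run:
```python
from h import *
print('mug',L(onz('top',(146,187),.095)).round(3),'handle',L(onz('top',(169,208),.07)).round(3))
z=.036+ZO
r=arm.move_straight(door(1.57,.13,.05,z),rate=.12,stop_force=8)
s=arm.observe();print(r,s['clock'],L(s['tcp_pos']).round(4))
if not r:
  for th in np.arange(1.57,.05,-.19):
    r=arm.move_straight(door(th,.13,.010,z),frame=Q(th,-1),rate=.10,stop_force=15)
    if r: break
  s=arm.observe();print(r,th,s['clock'],L(s['tcp_pos']).round(4),s['ft_force'].round(1))
```

```text
mug [-0.031  0.239  0.095] handle [-0.082  0.188  0.07 ]
False 23.9667 [-0.199   0.1373  0.0047]
False 0.24000000000000044 27.3167 [-0.1188 -0.042   0.004 ] [-0.1  0.3  0.5]
```

Run:
```python
from h import *
z=.036+ZO
r=arm.move_straight(door(-.12,.13,.010,z),frame=Q(0,-1),rate=.04,stop_force=8)
s=arm.observe();print(r,s['clock'],L(s['tcp_pos']).round(4),s['ft_force'].round(1))
arm.pause(.4)
s=arm.observe();print(L(s['tcp_pos']).round(4),s['ft_force'].round(1))
t=L(s['tcp_pos'])
arm.move_straight(W(t[0]-.06,t[1],z),rate=.1)
arm.move_straight(W(t[0]-.06,t[1],.2+ZO),rate=.15)
arm.reach(W(-.33,-.25,.2+ZO),Q(0,-1))
s=arm.observe();print(s['clock'],s['ft_force'].round(1))
save(imaging.grab_frame('side'),'s7');save(imaging.grab_frame('top'),'t7')
a=cv2.imread('pics/s7.png')
cv2.imwrite('pics/s7z.png',cv2.resize(a[200:350,180:380],None,fx=4,fy=4))
a=cv2.imread('pics/t7.png')[110:310,170:340];cv2.imwrite('pics/t7z.png',cv2.resize(a,None,fx=3,fy=3))
```

```text
True 28.1167 [-0.0887 -0.049   0.0032] [-0.5  1.7 -0. ]
[-0.0887 -0.0493  0.0031] [-1.4  1.1  1. ]
31.5583 [ 0.7 -0.7 -0.1]
```

View pics/s7z.png

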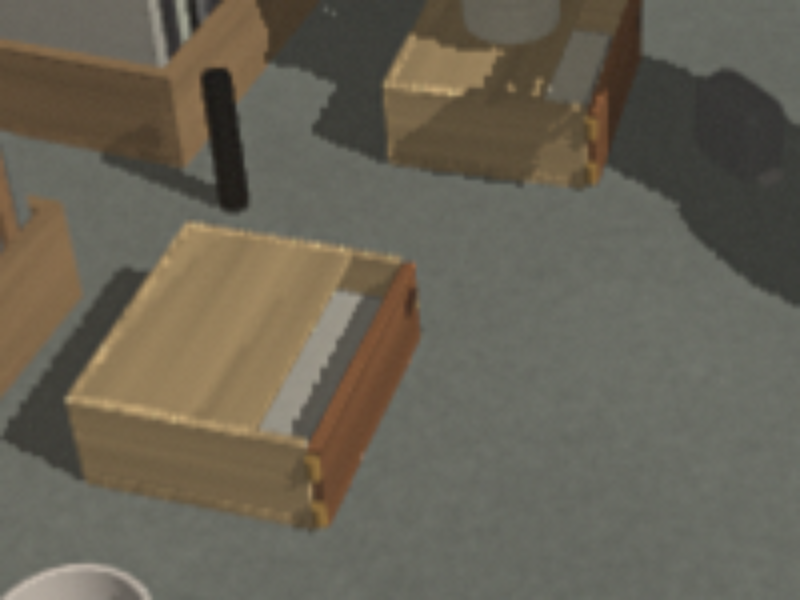

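View pics/t7z.png

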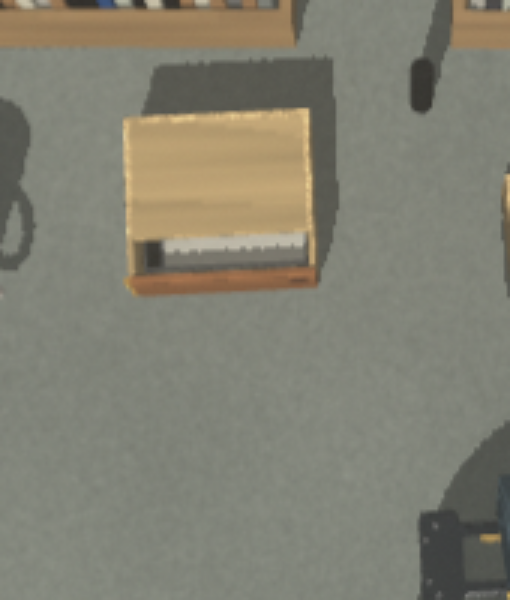

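View pics/t7.png

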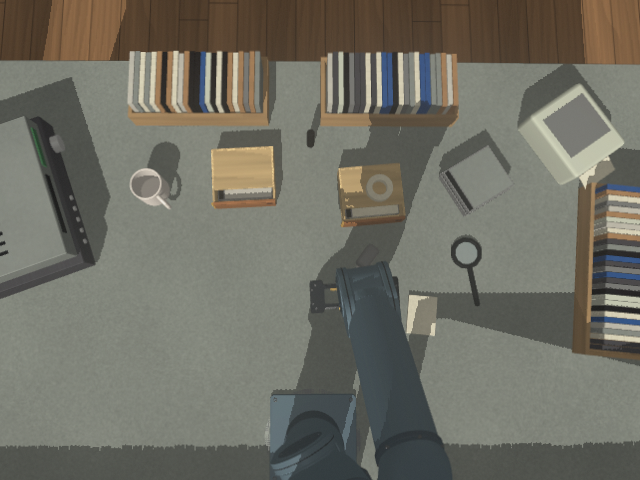

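The door lies flush along the front, from (211,207) to (276,205) in the top view, with the case behind it, and the other things are where they were. The finger stopped where a shut door would put it, to within 1 mm. I'm handing in.

Run:
```python
from h import *
arm.hand_in(); print(arm.observe()['clock'])
```

```text
the job is handed in; nothing more can be done
the job is handed in; nothing more can be done
```

The case is pushed home, the cabinet door is swung shut, and the job is handed in; the last clock reading was 31.6 s of the 51 s allowed. No verdict is reported.

- **Failed first push:** It passed over the case without touching it. A touch on the counter showed the reported tool height is about 32 mm too low, so I corrected for that and pushed again.
- **Case:** The second push stopped against the back wall, with the case end at about x = -62 mm in the cabinet's frame. The pictures taken before the door was shut show it home, with the door still open at about 1.57 rad.
- **Door:** I swept it shut with the fingertips until it met its stop. Its outer face measured within 1 mm of the shut position, and both cameras show it flush.
- **Everything else:** In the last top picture the mug, marker, spare cabinet, label roll, magnifier, case stack and notepad are where they started. The arm partly shades or hides the tape measure there; the last side picture shows it standing as before. The arm was clear of everything at hand-in.

No final check failed or disagreed.

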